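# Load the tilted tacking jig with the bar its flip stop is set for

### The job

The tilted jig is already set for the next piece to be tacked: if its red hinged stop is folded down across the nest it is set for the short flat bar, if the stop is folded back it is set for the long one. Gently lay the bar that suits flat in the nest, against the two brass pins and close to the stop that is in use, then swing the cam lever fully over so that the cam clamps the bar against that stop. Leave the red stop as it is set, leave the other bar and the things lying around where they are, and do not bang or force the bar against the jig.

Things in the scene. Friction and masses are not known exactly. Their poses are not given: they have to be found in the camera images.
- jig: Tilted jig: steel plate with a grid of dark holes on a dark base 180 x 235 mm, standing on the table, 140 mm high with its stop folded back. Origin on the table, x level and away from the robot (up the slope), y left along the nest, z up. The plate rises 30 degrees along x and passes 65 mm above the origin.
- nest (a point): Middle of the nest on the plate's top face, 65 mm above the jig's origin. NEST FRAME: from here x up the slope (30 degrees above the jig's x), y the jig's y, z out of the plate. Plate x -60..112, y -130..105 mm; bare above the bar up to x = 60. A bar clamped in the nest has its centre line at x = 0 and its middle at y = 0 (long bar) or -20 mm (short).
- pin_left (a point): Foot of the left brass locating pin, at (-20, 25) mm in the nest frame: 10 mm across, 6 mm high. The bar's lower long side (30 mm wide bar) rests against both pins.
- pin_right (a point): Foot of the right brass locating pin, at (-20, -55) mm in the nest frame: 10 mm across, 6 mm high.
- end_stop (a point): Middle of the foot of the fixed dark steel end stop's face, at (0, 75) mm in the nest frame. The block stands to its left, 36 mm wide up the slope, 22 mm high. The long bar's left end comes against it.
- flip_stop (a joint): Red hinged stop: arm 12 mm wide, 92 mm long, swinging about an axis along the nest's y at x = 75, z = 12 mm in the nest frame. 0 = folded down across the nest, right-hand face at y = 35 mm, 19 mm high (set for the short bar, whose left end comes against it); 2.62 = folded back up the slope, clear of the nest (set for the long bar). It swings freely and rests in one of these two states.
- flip_stop_end (a point): Point at the free end of the red flip stop's arm, 88 mm from its hinge.
- cam_turn (a joint): Angle q of the cam lever about the nest's z axis through the cam's pivot. 0 = open, arm pointing down the slope and right; 1.78 = fully over (end of travel), arm pointing up the slope and right. It grows anticlockwise seen from above, the knob passing round the right. The cam meets a bar of the right length at about 1.5 and is tight at the end; it stays where it is left. Starts between 0 and 0.3.
- cam_knob (a point): Middle of the lever's upright black knob: round, 17 mm across, standing along the nest's z from 27 to 65 mm above the plate (this point at 46 mm), 80 mm from the pivot: in the nest frame at x = -80 sin(125 deg + q), y = -98.5 + 80 cos(125 deg + q) mm, q the lever's angle. The lever's arm lies 20 to 27 mm above the plate.
- cam_lever: Lever with an eccentric steel disc (the cam), 36 mm across, 3 to 15 mm above the plate, its centre 6 mm from the pivot. z is square to the plate; origin on the pivot's axis, on the plate's face, at (0, -98.5) mm in the nest frame. Open, it leaves 5.5 to 7.5 mm of play between bar and stop.
- long_bar: Dark steel flat bar, 30 (x) x 150 (y) x 16 (z) mm, about 0.55 kg, lying flat on the table. Origin at the centre of its underside, y along the bar.
- short_bar: Dark steel flat bar, 30 (x) x 110 (y) x 16 (z) mm, about 0.4 kg, lying flat on the table. Origin at the centre of its underside, y along the bar.
- tape_measure: Yellow tape measure, 71 x 91 x 34 mm, lying by the jig. Origin at the underside. Leave it alone.
- weld_magnet: Red arrow-shaped welding magnet, 70 x 99 x 15 mm, lying flat. Origin at the underside. Leave it alone.
- try_square: Steel try square, 75 x 134 x 15 mm, lying flat. Origin at the underside. Leave it alone.
- blue_marker: Blue paint marker with black cap, 13 x 133 x 11 mm, lying flat. Origin at the underside. Leave it alone.
There are look-alikes about, which are no part of the job. What is shaped like the long_bar but blue or orange is not meant.

How it is judged:
At the end, for the whole second after the job is handed in: The bar matching the flip stop (down: short, back: long) lies flat in the nest, within 3 mm of the pins and 2.5 mm of its stop, square within 2.3 degrees; lever beyond 1.65 rad, cam pressing over 4 N; all at rest, flip stop as set, other bar moved under 20 mm (value of joint cam_turn above 1.65 rad and ((value of joint flip_stop below 0.1 rad and x of short_bar in the frame of jig between -0.003 and 0.003 m and y of short_bar in the frame of jig between -0.0225 and -0.0175 m and z of short_bar in the frame of jig between 0.063 and 0.067 m and angle between the y axis of short_bar and the y axis of jig, either way round below 0.04 rad and angle between the z axis of short_bar and the z axis of cam_lever, either way round below 0.05 rad and contact force between short_bar and cam_lever above 4 N and linear speed of short_bar below 0.01 m/s and distance of long_bar from where it was at the start of the episode below 0.02 m) or (value of joint flip_stop above 2.5 rad and x of long_bar in the frame of jig between -0.003 and 0.003 m and y of long_bar in the frame of jig between -0.0025 and 0.0025 m and z of long_bar in the frame of jig between 0.063 and 0.067 m and angle between the y axis of long_bar and the y axis of jig, either way round below 0.04 rad and angle between the z axis of long_bar and the z axis of cam_lever, either way round below 0.05 rad and contact force between long_bar and cam_lever above 4 N and linear speed of long_bar below 0.01 m/s and distance of short_bar from where it was at the start of the episode below 0.02 m))); the robot touches nothing.
It fails at once if the red flip stop is moved from its setting (distance of flip_stop_end from where it was at the start of the episode above 0.02 m).
It fails at once if a bar is banged or forced against the jig (more than 100 N in all) (contact force between any of long_bar, short_bar and jig above 100 N).
It fails at once if a bystander (tape measure, magnet, square or marker) is shifted by more than 20 mm (distance of any of tape_measure, weld_magnet, try_square, blue_marker from where it was at the start of the episode above 0.02 m).
It also fails if it takes over 46 s, if anything falls off the work surface, if the arm or the gripper's body presses on something with over 40 N, if the wrist force passes 120 N, or if a joint passes its speed limit or range.

### The arm

A 6-joint arm with a two-finger parallel gripper is mounted at the origin on a cart in front of the work surface, level with it; the furniture and walls round the work are solid. World frame = base frame: x ahead of the robot, y to its left, z up, the work surface at z = 0. Lengths are in m, angles in rad, forces in N, time in s.
With the tool pointing down it reaches from about 0.35 to 0.975 m from the base axis. Payload 17.4 kg.
Tool frame: the origin (TCP) lies at the very end of the fingers, on their centre line; the grasp point (between the pads) lies grip_depth behind it (grip_depth is the distance from the TCP to the grasp point, in m); z points along the fingers, y is the line along which they close (so a half turn about z gives the same grasp; the last joint's range is limited). The gripper opens to 85 mm and grips with 20 to 120 N. Pads are 22 mm wide; open, the fingers measure 114 mm over their backs; the gripper's body (76 mm by 85 mm) begins 54 mm behind the grasp point. The pads swing forward as they close: fully open they stand 13 mm farther back than shut.
Start: joints at [1.208, 0.116, 1.442, -0, 1.584, -0.038], TCP at [0.215, 0.64, 0.195] pointing down, gripper open.
Joint ranges: [-2.83, 2.83], [-0.83, 2.19], [0.07, 2.5], [-1.14, 4.28], [0.01, 3], [-2.97, 2.97]. Speed limits (rad/s): [1.89, 1.89, 2.22, 3.14, 3.14, 3.14].

### API

Orientations are given as a 3x3 rotation matrix whose columns are the frame's x, y, z axes.
In Python, from rig import * gives the robot as it stands.
- The arm moves only by the tool send_rows, never from a script. Its argument "commands" is a list of rows, each a list of 7 numbers: the shift along the tool's x, y, z in mm, then the turn, a rotation vector about the tool's x, y, z in degrees, then the closure, from -1 (fully open) to 1 (shut). In form: [[x, y, z, wx, wy, wz, claw], ...]. A call has 1 to 8 rows; each row is the pose to reach, as a shift and turn from the pose commanded when the call began, along the tool's axes at that moment; what a row does not reach only later rows make up. A row lasts 1/8 s, in which the tool goes at most 62.5 mm and 10.7 degrees, less where a joint would pass 70% of its speed; a pose out of reach is approached as far as the arm can. A call with a gripper value outside its range is refused whole. The fingers move at their own pace and stop on an object; "force" is the grip in N (left out, the last holds). Time passes only in rows, so rows that repeat a pose let the fingers close. It gives the time, the measured TCP pose, the force, the opening and the grip force at its end, in the units of the state.
- state(): the state, without advancing time (a new reading comes with each control period).
- snapshot(name): name is "side" or "top"; returns a dict with "frame" (400x640x3 uint8, blue, green, red), "depth" (400x640 float32, m along the optical axis (not along the pixel's ray), 0 where there is no reading), "fx", "fy", "cx", "cy" (pixels), "rvec" (rotation vector, rad) and "tvec" (3), from world to camera coordinates, as OpenCV has them. Camera axes: x right, y down, z forward; pixel columns grow to the right and rows downward; lengths in m; the calibration is good to about 2 mm. A picture is of the moment at which its call begins.
- sign_off(): hands the job in; it is judged then, once.
Trained networks look in a picture, given as the dict that the camera call returned (one of the last four; its "shot" number tells which), for a name from the list of things; names that differ only in an ending like _2 or _b are one class to them, and where a whole thing is asked for, a point or a joint stands for the part that bears it (a point fixed in the world has none). Each returns a list of dicts, best first, with "score" (0 to 1); they miss things now and then, are a little off and sometimes report something else, mostly with a low value. They report only what shows in the picture. A call takes as long as a camera call. They do not tell look-alikes from the thing itself.
- silhouettes(picture, target): "region" (400x640 bool, what is visible of it) and "bbox" ([left, top, width, height] as shares, 0 to 1, of the picture: columns of its width, rows of its height, round what is visible of it).
- place_of(picture, target): "point" ([column, row] as shares, 0 to 1, of the picture: columns of its width, rows of its height: a listed point, or the origin of a listed thing).
The state is a dict: "time_s": time; "joints": joint angles; "qd": joint speeds; "effort": joint torques, N m; "tcp_pos": TCP position; "tool_rot": TCP orientation; "contact_force": force on the tool from outside, world axes, zero at the start; "wrist_torque": the same for the moment, N m; "grip_width": opening from 0.0 (shut) to 1.0 (fully open); "grasp_force": force on a finger pad.
Only numpy, scipy, OpenCV 4.12 (cv2) and the standard library are available. Lean on these libraries where they do the work, as an engineer would, in place of code of your own. Each camera call takes 0.05 s, during which the arm holds its last target. There are 200 camera calls.

## Working session

There is one attempt and no reset: what is moved stays moved. The work goes in short steps, Python scripts to look and compute and a tool call to move; the robot and the scene stay as the last step left them, time stands still between calls to the robot, and variables do not carry over. Pictures are saved under pics/ and viewed, at most 10 in all, crops included, and the job is handed in when it is done.

Besides the shell and the picture viewer there is one more tool, called as name(argument=value, ...), one argument or row to a line, values as JSON. send_rows: Moves the arm, as the interface text tells. Its arguments: {"type":"object","properties":{"commands":{"type":"array","items":{"type":"array","items":{"type":"number"}}},"force":{"type":"number"}},"required":["commands"]}

```bash
mkdir -p pics; ls; cat > h.py <<'E'
from rig import *
import numpy as np, cv2
def cam(p):
    R,_=cv2.Rodrigues(np.array(p["rvec"],float)); return R,np.array(p["tvec"],float).ravel()
def deproj(p,u,v,d):
    R,t=cam(p); c=np.stack([(u-p["cx"])/p["fx"]*d,(v-p["cy"])/p["fy"]*d,d],-1)
    return (c-t)@R
def proj(p,X):
    return cv2.projectPoints(np.array(X,float).reshape(-1,3),np.array(p["rvec"],float),np.array(p["tvec"],float),np.array([[p["fx"],0,p["cx"]],[0,p["fy"],p["cy"]],[0,0,1.]]),None)[0].reshape(-1,2)
def cloud(p,m):
    v,u=np.nonzero(m&(p["depth"]>0)); return deproj(p,u,v,p["depth"][v,u].astype(float))
E
python3 - <<'E'
from h import *
s=state(); print({k:np.round(v,3).tolist() for k,v in s.items()})
for n in ("side","top"):
    p=snapshot(n); cv2.imwrite(f"pics/{n}0.png",p["frame"]); R,t=cam(p)
    print(n,"cam at",np.round(-R.T@t,3),"fwd",np.round(R[2],3),p["fx"],p["cx"],p["cy"])
    for k in ("long_bar","short_bar","jig","cam_lever","flip_stop","tape_measure","weld_magnet","try_square","blue_marker"):
        for r in silhouettes(p,k)[:3]:
            c=cloud(p,r["region"]); 
            if len(c)<5: continue
            print(k,round(r["score"],2),len(c),np.round(np.array(r["bbox"])*[640,400,640,400]).astype(int),"med",np.round(np.median(c,0),3),"min",np.round(np.percentile(c,2,axis=0),3),"max",np.round(np.percentile(c,98,axis=0),3))
    for k in ("nest","pin_left","pin_right","end_stop","flip_stop_end","cam_knob","long_bar","short_bar","jig","cam_lever"):
        for r in place_of(p,k)[:2]:
            u,v=np.array(r["point"])*[640,400]; d=float(p["depth"][min(int(v),399),min(int(u),639)])
            print("pt",k,round(r["score"],2),(round(u),round(v)),np.round(deproj(p,u,v,d),3))
E
```

```text
pics
{'time_s': 0.0, 'joints': [1.208, 0.116, 1.442, 0.0, 1.584, -0.038], 'qd': [-0.001, -0.002, 0.0, 0.002, 0.001, 0.0], 'effort': [-0.003, -73.202, -63.245, -0.0, 0.007, 0.0], 'tcp_pos': [0.215, 0.639, 0.194], 'tool_rot': [[-0.948, 0.319, -0.0], [0.319, 0.948, -0.001], [0.0, -0.001, -1.0]], 'contact_force': [-0.848, -0.73, 0.347], 'wrist_torque': [-0.019, 0.026, -0.02], 'grasp_force': 0.0, 'grip_width': 1.002}
side cam at [0.522 1.297 1.041] fwd [ 0.046 -0.829 -0.558] 490.67352700965915 316.27447140423493 203.08134782484854
long_bar 0.82 230 [327 173  36   7] med [ 0.495 -0.436  0.015] min [ 0.434 -0.468  0.   ] max [ 0.573 -0.415  0.022]
long_bar 0.72 260 [241 241  12  30] med [0.82  0.082 0.016] min [0.804 0.001 0.006] max [0.836 0.143 0.02 ]
long_bar 0.57 193 [268 203  25  22] med [ 0.722 -0.179  0.011] min [ 0.687 -0.229  0.003] max [ 0.754 -0.096  0.02 ]
short_bar 0.47 165 [309 196  10  19] med [ 0.623 -0.219  0.016] min [ 0.604 -0.284  0.002] max [ 0.644 -0.171  0.022]
short_bar 0.19 195 [324 223  37  16] med [0.523 0.034 0.082] min [ 0.462 -0.006  0.058] max [0.565 0.064 0.0
[... 3630 characters left out ...]
7 -0.113  0.011] min [ 0.372 -0.141  0.001] max [ 0.462 -0.073  0.019]
pt nest 0.95 (250, 204) [0.591 0.143 0.076]
pt nest 0.58 (316, 249) [ 0.417 -0.107  0.009]
pt pin_left 0.9 (243, 207) [0.579 0.17  0.067]
pt pin_right 0.86 (265, 219) [0.534 0.091 0.048]
pt end_stop 0.95 (233, 203) [0.594 0.209 0.068]
pt flip_stop_end 0.61 (242, 171) [0.727 0.185 0.007]
pt cam_knob 0.53 (287, 235) [0.47  0.001 0.095]
pt cam_knob 0.37 (353, 240) [ 0.451 -0.254  0.014]
pt long_bar 0.82 (457, 224) [ 0.512 -0.673  0.012]
pt long_bar 0.76 (271, 145) [0.834 0.071 0.014]
pt short_bar 0.74 (347, 197) [ 0.621 -0.232  0.023]
pt jig 0.83 (251, 212) [0.562 0.143 0.058]
pt cam_lever 0.49 (274, 215) [0.545 0.053 0.082]
```

```bash
python3 - <<'E'
import cv2
a=cv2.imread("pics/top0.png"); cv2.imwrite("pics/top1.png",cv2.resize(a[120:280,150:490],None,fx=2.35,fy=2.35,interpolation=cv2.INTER_CUBIC))
a=cv2.imread("pics/side0.png"); cv2.imwrite("pics/side1.png",cv2.resize(a[160:360,220:470],None,fx=3,fy=3,interpolation=cv2.INTER_CUBIC))
E
```

```text
(no output)
```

View pics/top1.png

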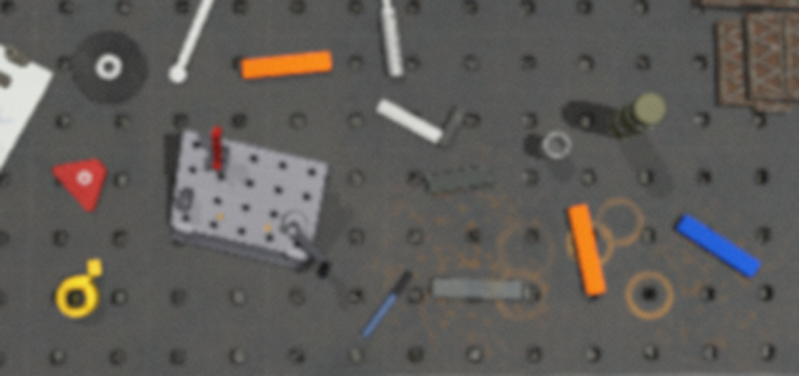

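View pics/side1.png

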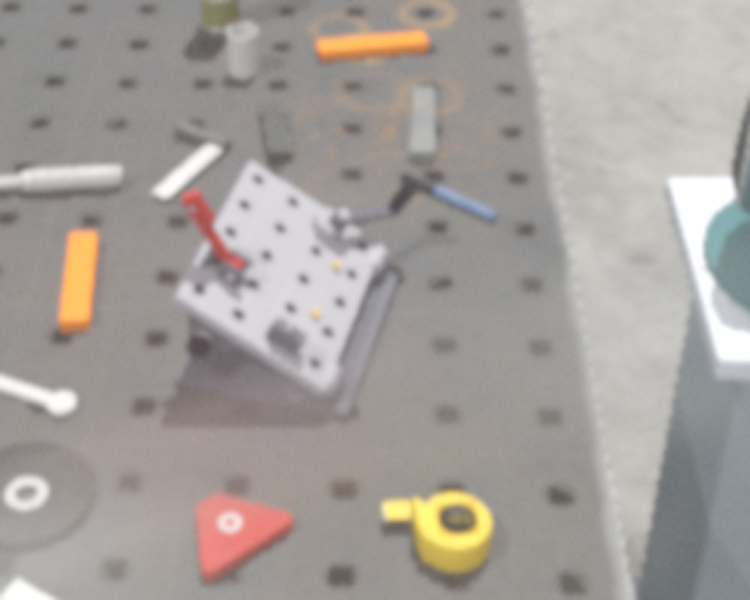

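```bash
cat > fit.py <<'E'
from h import *
from scipy.optimize import minimize
S=4
def hullmask(p,X,off):
    q=(proj(p,X)-off+0.5)*S-0.5; m=np.zeros((off[3]*S if 0 else HW[0],HW[1]),np.uint8)
    cv2.fillPoly(m,[np.round(cv2.convexHull(q.astype(np.float32)).reshape(-1,2)*16).astype(np.int32)],1,shift=4); return m>0
HW=[0,0]
def fit(views,model,x0,step):
    """views: list of (pic, off(u,v), mask upsampled)"""
    def cost(x):
        c=0
        for p,off,m in views:
            HW[:]=m.shape; h=hullmask(p,model(x),off); c+=1-(h&m).sum()/max((h|m).sum(),1)
        return c
    best=None
    for _ in range(3):
        sim=np.vstack([x0]+[np.array(x0)+np.eye(len(x0))[i]*step[i] for i in range(len(x0))])
        r=minimize(cost,x0,method="Nelder-Mead",options=dict(initial_simplex=sim,xatol=1e-5,fatol=1e-5)); x0=r.x
    return r.x,r.fun
def box(L,W,H):
    def f(x):
        X=np.array([[a*W/2,b*L/2,z] for a in(-1,1) for b in(-1,1) for z in(0,H)]); c,s=np.cos(x[2]),np.sin(x[2])
        return X@np.array([[c,-s,0],[s,c,0],[0,0,1]]).T+[x[0],x[1],0]
    return f
c30,s30=np.cos(np.pi/6),np.sin(np.pi/6)
def nest2w(P,x,y,psi):
    P=np.atleast_2d(np.asarray(P,float)); X=np.stack([P[:,0]*c30-P[:,2]*s30,P[:,1],P[:,0]*s30+P[:,2]*c30+.065],1)
    c,s=np.cos(psi),np.sin(psi); return X@np.array([[c,-s,0],[s,c,0],[0,0,1]]).T+[x,y,0]
def plate(x): return nest2w([[a,b,0] for a in(-.06,.112) for b in(-.13,.105)],*x)
def crop(p,box,kind):
    u,v,w,h=box; g=cv2.resize(p["frame"][v:v+h,u:u+w],None,fx=S,fy=S,interpolation=cv2.INTER_CUBIC); return g
E
python3 - <<'E'
from fit import *
ps={n:snapshot(n) for n in("side","top")}
# plane of plate
for n,p in ps.items():
    r=silhouettes(p,"jig")[0]; g=p["frame"].min(2)
    m=r["region"]&(g>120); c=cloud(p,m)
    for _ in range(4):
        A=np.c_[c[:,:2],np.ones(len(c))]; k=np.linalg.lstsq(A,c[:,2],rcond=None)[0]; e=c[:,2]-A@k; c=c[abs(e)<2*e.std()]
    print(n,len(c),"slope",np.degrees(np.arctan(np.hypot(*k[:2]))),"yaw",np.degrees(np.arctan2(k[1],k[0])),"std",e.std(),k)
views=[];bv=[]
for n,p in ps.items():
    r=silhouettes(p,"jig")[0]; b=(np.array(r["bbox"])*[640,400,640,400]).astype(int); u,v,w,h=b[0]-8,b[1]-8,b[2]+16,b[3]+16
    g=crop(p,(u,v,w,h),0).min(2)
    t,m=cv2.threshold(g,0,255,cv2.THRESH_OTSU); print(n,"otsu",t)
    m=cv2.morphologyEx(m,cv2.MORPH_CLOSE,np.ones((33,33))); m=cv2.morphologyEx(m,cv2.MORPH_OPEN,np.ones((49,49)))
    k,l,st,_=cv2.connectedComponentsWithStats(m); m=l==1+np.argmax(st[1:,4])
    views.append((p,np.array([u,v]),m))
for vs,nm in((views,"both"),(views[:1],"side"),(views[1:],"top")):
    x,f=fit(vs,plate,[.57,.14,-.25],[.01,.01,.1]); print(nm,np.round(x,4),np.degrees(x[2]),f)
    if nm=="both":
        np.save("jig.npy",x)
        for p,off,m in views:
            print([ (k,np.round(np.array(place_of(p,k)[0]["point"])*[640,400]-.0,1).tolist(),np.round(proj(p,nest2w(P,*x))[0],1).tolist()) for k,P in (("nest",[0,0,0]),("pin_left",[-.02,.025,0]),("pin_right",[-.02,-.055,0]),("end_stop",[0,.075,0])) ])
            o=cv2.resize(p["frame"][off[1]:off[1]+m.shape[0]//S,off[0]:off[0]+m.shape[1]//S],None,fx=S,fy=S,interpolation=cv2.INTER_CUBIC)
            HW[:]=m.shape; h=hullmask(p,plate(x),off).astype(np.uint8)
            for mm,cl in((m.astype(np.uint8),(0,255,255)),(h,(0,0,255))): cv2.drawContours(o,cv2.findContours(mm,0,1)[0],-1,cl,1)
            views_img=globals().setdefault("vi",[]); vi.append(cv2.resize(o,(390,400)))
for name,L,x0 in(("long_bar",.15,[.438,-.259,.1]),("short_bar",.11,[.624,-.23,.1])):
    vs=[]
    for n,p in ps.items():
        c=proj(p,[x0[0],x0[1],.01])[0]
        rs=[r for r in silhouettes(p,"long_bar")+silhouettes(p,"short_bar")+silhouettes(p,"cam_lever") if np.hypot(*((np.array(r["bbox"][:2])+np.array(r["bbox"][2:])/2)*[640,400]-c))<8]
        if not rs: print("none",n);continue
        off=np.round(c).astype(int)-40
        M=cv2.resize(rs[0]["region"][off[1]:off[1]+80,off[0]:off[0]+80].astype(np.float32),None,fx=S,fy=S,interpolation=cv2.INTER_LINEAR)>.5
        vs.append((p,off,M))
        if name=="long_bar":
            o=crop(p,(off[0],off[1],80,80),0); cv2.drawContours(o,cv2.findContours(M.astype(np.uint8),0,1)[0],-1,(0,255,255),1); vi.append(cv2.resize(o,(390,195)))
    for w in (vs,vs[:1],vs[1:]):
        if w: x=min((fit(w,box(L,.03,.016),[x0[0],x0[1],a],[.01,.01,.2]) for a in(0.,1.57)),key=lambda z:z[1]); print(name,np.round(x[0],4),np.degrees(x[0][2]),x[1])
cv2.imwrite("pics/ov.png",np.hstack([vi[0],vi[1]])); cv2.imwrite("pics/ov2.png",np.hstack(vi[2:]))
print("grip_depth",[ (k,v) for k,v in globals().items() if "depth" in k.lower()])
E
```

```text
side 2936 slope 32.435639070340905 yaw -14.580631748144338 std 0.006214009206394238 [ 0.61502572 -0.15998021 -0.26711788]
top 1715 slope 29.637409845212094 yaw -13.553721333271751 std 0.003475253881667966 [ 0.5530983  -0.13333576 -0.23327663]
side otsu 172.0
top otsu 115.0
both [ 0.5736  0.1399 -0.1932] -11.071861973277755 0.3049917502462899
[('nest', [318.1, 257.2], [321.1, 256.5]), ('pin_left', [325.0, 264.6], [324.8, 265.1]), ('pin_right', [327.1, 250.4], [330.5, 248.8]), ('end_stop', [312.2, 274.2], [315.2, 272.6])]
[('nest', [252.1, 205.7], [251.4, 208.4]), ('pin_left', [243.5, 209.9], [244.5, 211.7]), ('pin_right', [264.1, 221.1], [264.8, 215.6]), ('end_stop', [231.9, 202.6], [232.3, 204.7])]
side [ 0.5747  0.1375 -0.2226] -12.75320710263277 0.1676264955267016
top [ 0.5731  0.1403 -0.1852] -10.613412117960705 0.13464802795806285
none side
long_bar [ 0.4401 -0.2532 -0.0205] -1.1763492140538612 0.13501048218029355
long_bar [ 0.4401 -0.2532 -0.0205] -1.1763492140538612 0.13501048218029355
short_bar [ 0.6248 -0.2296  0.1443] 8.265306862244529 0.302798418994621
short_bar [ 0.6257 -0.2353  0.1346] 7.710227838564154 0.18222058281077091
short_bar [ 0.6251 -0.2295  0.1683] 9.644367537160514 0.11282758620689659
grip_depth [('grip_depth', 0.0187)]
```

View pics/ov.png

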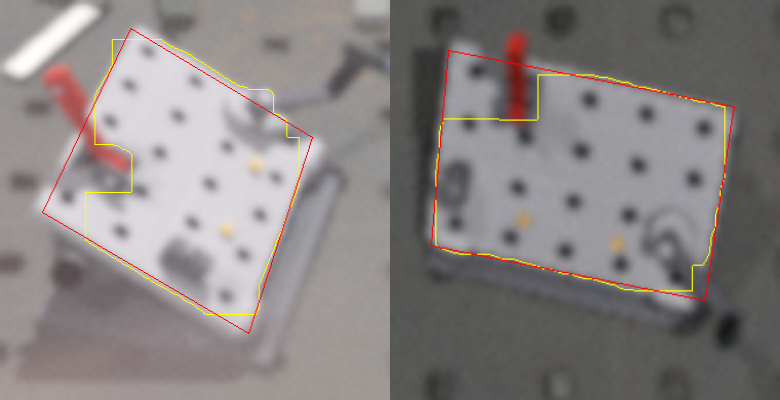

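```bash
cat > edge.py <<'E'
from fit import *
from scipy.optimize import least_squares
from scipy.ndimage import map_coordinates, gaussian_filter
def edgeres(p,g,P,rng,n=25,skip=.06,sign=1):
    """P: 4 corners in 3D cyclic; residuals (px) from model edge to strongest inside-bright edge along normal"""
    q=proj(p,P); c=q.mean(0); out=[]
    for i in range(4):
        a,b=q[i],q[(i+1)%4]; t=np.linspace(skip,1-skip,n)[:,None]; s=a+(b-a)*t
        d=(b-a)/np.linalg.norm(b-a); nn=np.array([d[1],-d[0]]); nn*=np.sign(nn@((a+b)/2-c))
        o=np.arange(-rng,rng+.01,.25); pts=s[:,None]+o[None,:,None]*nn
        I=map_coordinates(g,[pts[...,1],pts[...,0]],order=1); G=-sign*np.gradient(I,axis=1)
        w=G*np.exp(-(o/rng)**2); k=w.argmax(1); ok=G[np.arange(n),k]>1.0
        out.append((s[ok]+o[k][ok,None]*nn,i,ok.sum()))
    return out
def efit(views,model,x0,rngs=(6,4,3,2)):
    x=np.array(x0,float)
    for r in rngs:
        tg=[edgeres(p,g,model(x),r) for p,g in views]
        def res(x):
            o=[]
            for (p,g),T in zip(views,tg):
                q=proj(p,model(x))
                for pts,i,_ in T:
                    a,b=q[i],q[(i+1)%4]; d=(b-a)/np.linalg.norm(b-a); nn=np.array([d[1],-d[0]]); o.append((pts-a)@nn)
            return np.concatenate(o)
        s=least_squares(res,x,loss="soft_l1",f_scale=.4,x_scale=[.01,.01,.05]); x=s.x
    return x,np.median(abs(res(x))),[[(round(float(np.median((pts-proj(p,model(x))[i])@ (lambda d:np.array([d[1],-d[0]])/np.linalg.norm(d))(proj(p,model(x))[(i+1)%4]-proj(p,model(x))[i]))),2)) for pts,i,_ in T] for (p,g),T in zip(views,tg)]
def plate4(x): return nest2w([[-.06,-.13,0],[.112,-.13,0],[.112,.105,0],[-.06,.105,0]],*x)
def bar4(L): 
    def f(x):
        X=np.array([[-.015,-L/2],[.015,-L/2],[.015,L/2],[-.015,L/2]]); c,s=np.cos(x[2]),np.sin(x[2])
        return np.c_[X@np.array([[c,-s],[s,c]]).T+[x[0],x[1]],np.full(4,.016)]
    return f
E
python3 - <<'E'
from edge import *
ps={n:snapshot(n) for n in("side","top")}
gr={n:gaussian_filter(p["frame"].astype(float).mean(2),.5) for n,p in ps.items()}
V=[(ps[n],gr[n]) for n in("side","top")]
for nm,v in(("both",V),("side",V[:1]),("top",V[1:])):
    x,m,e=efit(v,plate4,[.575,.139,-.22]); print("jig",nm,np.round(x,4),round(np.degrees(x[2]),2),"med",round(m,2),e)
    if nm=="both": xj=x; np.save("jig.npy",x)
for nm,v in(("both",V),("side",V[:1]),("top",V[1:])):
    x,m,e=efit(v,bar4(.15),[.4395,-.255,-.02],(4,3,2)); print("long",nm,np.round(x,4),round(np.degrees(x[2]),2),round(m,2),e)
    if nm=="both": np.save("bar.npy",x)
rays=[]
for n,p in ps.items():
    f=cv2.resize(p["frame"],None,fx=S,fy=S,interpolation=cv2.INTER_CUBIC).astype(int)
    d=np.clip(f[:,:,2]-f[:,:,0],0,255)
    for k,P in(("pl",[-.02,.025,.003]),("pr",[-.02,-.055,.003])):
        q=proj(p,nest2w(P,*xj))[0]; a=np.round((q+.5)*S).astype(int); w=d[a[1]-20:a[1]+21,a[0]-20:a[0]+21].astype(float); w[w<w.max()*.5]=0
        yy,xx=np.mgrid[-20:21,-20:21]; print(n,k,"pred",np.round(q,2),"seen",np.round([((xx*w).sum()/w.sum()+a[0]+.5)/S-.5,((yy*w).sum()/w.sum()+a[1]+.5)/S-.5],2),w.max())
    print(n,"knob",[(round(r["score"],2),np.round(np.array(r["point"])*[640,400],1).tolist()) for r in place_of(p,"cam_knob")[:2]],[ (q,np.round(proj(p,nest2w([-.08*np.sin(np.radians(125)+q),-.0985+.08*np.cos(np.radians(125)+q),.046],*xj))[0],1).tolist()) for q in(0,.15,.3)])
E
```

```text
jig both [ 0.5755  0.1423 -0.2497] -14.3 med 0.26 [[-0.5, -0.46, 0.03, -0.04], [-0.02, -0.26, -0.26, -0.24]]
jig side [ 0.5757  0.1402 -0.2638] -15.11 med 0.25 [[-0.21, -0.26, -0.07, -0.25]]
jig top [ 0.5752  0.1429 -0.2344] -13.43 med 0.23 [[-0.26, -0.27, -0.21, -0.22]]
long both [ 0.4399 -0.2546 -0.0432] -2.48 0.2 [[-0.46, 0.0, 0.2, -0.0], [0.08, 0.25, -0.33, -0.0]]
long side [ 0.4398 -0.2574 -0.0391] -2.24 0.01 [[-0.01, -0.0, 0.01, 0.01]]
long top [ 0.4399 -0.2529 -0.0484] -2.77 0.07 [[-0.07, -0.0, 0.07, 0.01]]
side pl pred [324.09 265.17] seen [324.74 264.04] 70.0
side pr pred [331.22 249.04] seen [331.71 247.86] 64.0
side knob [(0.58, [355.3, 225.2])] [(0, [356.7, 232.2]), (0.15, [355.5, 229.2]), (0.3, [353.8, 226.3])]
top pl pred [243.5  211.14] seen [243.29 211.65] 74.0
top pr pred [263.58 216.15] seen [263.45 216.53] 78.0
top knob [(0.53, [285.9, 237.5])] [(0, [281.8, 237.1]), (0.15, [284.6, 236.0]), (0.3, [287.0, 234.5])]
```

```bash
cat > mv.py <<'E'
from fit import *
from scipy.spatial.transform import Rotation as Ro
JIG=(.5748,.1416,np.radians(-14.3))
def Rz(a): a=np.radians(a); return np.array([[np.cos(a),-np.sin(a),0],[np.sin(a),np.cos(a),0],[0,0,1]])
def down(yaw): # tool y along world angle yaw, pointing down
    return Rz(yaw)@np.array([[0,1,0],[1,0,0],[0,0,-1.]])
RN=Rz(-14.3)@np.array([[c30,0,-s30],[0,1,0],[s30,0,c30]])
def nesttool(a=0): # tool y at angle a deg from nest x toward nest y, z into plate
    return RN@down(a)
def nw(x,y,z): return nest2w(np.array([x,y,z])/1000,*JIG)[0]   # mm in nest
def rows(*T,s=None):
    s=s or state(); R0=np.array(s["tool_rot"]); p0=np.array(s["tcp_pos"])
    for p,R in T: print(np.round((R0.T@(np.array(p)-p0))*1000,1).tolist(),np.round(np.degrees(Ro.from_matrix(R0.T@R).as_rotvec()),1).tolist(), "world",np.round(p,3))
def wn(p): # world->nest mm
    x,y,psi=JIG; return (RN.T@(np.array(p)-[x,y,.065]))*1000
def st():
    s=state(); print("t",round(s["time_s"],2),"tcp",np.round(s["tcp_pos"],4),"nest mm",np.round(wn(s["tcp_pos"]),1),"F",np.round(s["contact_force"],1),"Fnest",np.round(RN.T@np.array(s["contact_force"]),1),"grip",round(s["grip_width"]*85,1),round(s["grasp_force"],1),"j",np.round(s["joints"],2))
E
python3 -c "
from mv import *
D=down(-2.5)
rows(([.42,.3,.3],down(30)),([.44,-.05,.3],D),([.4395,-.2626,.12],D))"
```

```text
[-302.3, -256.7, -105.3] [0.0, -0.0, 41.4] world [0.42 0.3  0.3 ]
[-432.9, -582.0, -105.3] [0.0, -0.0, 73.9] world [ 0.44 -0.05  0.3 ]
[-500.3, -783.6, 74.7] [0.0, -0.0, 73.9] world [ 0.44  -0.263  0.12 ]
```

send_rows(
  commands=[
    [-302,-257,-105,0,0,41,-1],
    [-302,-257,-105,0,0,41,-1],
    [-302,-257,-105,0,0,41,-1],
    [-302,-257,-105,0,0,41,-1],
    [-302,-257,-105,0,0,41,-1],
    [-302,-257,-105,0,0,41,-1],
    [-433,-582,-105,0,0,73.9,-1],
    [-433,-582,-105,0,0,73.9,-1],
  ],
)

```text
time_s: 4.5
tcp_pos: [0.4145, 0.2027, 0.2938]
tool_rot: [[-0.149, 0.989, 0.0], [0.989, 0.149, 0.0], [0.0, 0.0, -1.0]]
contact_force: [1.7, -0.6, 0.0]
grip_width: 0.998
grasp_force: 0.0
```

```bash
python3 -c "
from mv import *
st()
D=down(-2.5)
rows(([.44,-.05,.3],D),([.4395,-.2626,.12],D))"
```

```text
t 4.5 tcp [0.4145 0.2027 0.2938] nest mm [-33.2  19.7 283.4] F [ 1.7 -0.6  0. ] Fnest [ 1.5 -0.2 -0.9] grip 84.8 0.0 j [ 0.4  -0.36  1.72 -0.    1.79  0.25]
[-253.7, -12.5, -6.2] [0.0, -0.0, 11.1] world [ 0.44 -0.05  0.3 ]
[-463.9, -44.7, 173.8] [0.0, -0.0, 11.1] world [ 0.44  -0.263  0.12 ]
```

send_rows(
  commands=[
    [-254,-12,-6,0,0,11.1,-1],
    [-254,-12,-6,0,0,11.1,-1],
    [-254,-12,-6,0,0,11.1,-1],
    [-464,-45,174,0,0,11.1,-1],
    [-464,-45,174,0,0,11.1,-1],
    [-464,-45,174,0,0,11.1,-1],
    [-464,-45,174,0,0,11.1,-1],
    [-464,-45,174,0,0,11.1,-1],
  ],
)

```text
time_s: 5.5
tcp_pos: [0.4412, -0.2468, 0.129]
tool_rot: [[0.039, 0.999, 0.001], [0.999, -0.039, -0.0], [-0.0, 0.001, -1.0]]
contact_force: [1.0, 0.7, 0.9]
grip_width: 0.998
grasp_force: 0.0
```

```bash
python3 -c "
from mv import *
st()
D=down(-2.5)
rows(([.4395,-.2626,.04],D),([.4395,-.2626,.003],D))"
```

```text
t 5.5 tcp [ 0.4412 -0.2468  0.129 ] nest mm [   2.9 -409.3   72.2] F [1.  0.7 0.9] Fnest [1.1 0.9 0.4] grip 84.8 0.0 j [-0.56 -0.24  1.88  0.    1.49 -0.52]
[-15.8, -1.1, 89.0] [0.1, 0.0, 0.3] world [ 0.44  -0.263  0.04 ]
[-15.8, -1.2, 126.0] [0.1, 0.0, 0.3] world [ 0.44  -0.263  0.003]
```

send_rows(
  commands=[
    [0,0,0,0,0,0,-1],
    [0,0,0,0,0,0,-1],
  ],
)

```text
time_s: 5.75
tcp_pos: [0.4416, -0.2448, 0.1302]
tool_rot: [[0.039, 0.999, 0.0], [0.999, -0.039, 0.0], [0.0, 0.0, -1.0]]
contact_force: [-0.1, 0.0, -0.1]
grip_width: 1.003
grasp_force: 0.0
```

```bash
python3 -c "
from mv import *
st()
D=down(-2.5)
rows(([.4395,-.2626,.04],D),([.4395,-.2626,.003],D))"
```

```text
t 5.75 tcp [ 0.4416 -0.2448  0.1302] nest mm [   3.4 -407.4   73.3] F [-0.1  0.  -0.1] Fnest [-0.1 -0.  -0. ] grip 85.3 0.0 j [-0.56 -0.24  1.88  0.    1.5  -0.52]
[-17.9, -1.4, 90.2] [0.0, -0.0, 0.3] world [ 0.44  -0.263  0.04 ]
[-17.9, -1.4, 127.2] [0.0, -0.0, 0.3] world [ 0.44  -0.263  0.003]
```

send_rows(
  commands=[
    [-18,-1.4,50,0,0,0.3,-1],
    [-18,-1.4,95,0,0,0.3,-1],
    [-18,-1.4,115,0,0,0.3,-1],
    [-18,-1.4,127,0,0,0.3,-1],
    [-18,-1.4,127,0,0,0.3,0.5],
    [-18,-1.4,127,0,0,0.3,0.5],
    [-18,-1.4,127,0,0,0.3,0.5],
    [-18,-1.4,127,0,0,0.3,0.5],
  ],
  force=60,
)

```text
time_s: 6.75
tcp_pos: [0.4396, -0.263, 0.0033]
tool_rot: [[0.044, 0.999, 0.001], [0.999, -0.044, -0.0], [-0.0, 0.001, -1.0]]
contact_force: [-0.3, -0.3, -1.4]
grip_width: 0.25
grasp_force: 0.0
```

```bash
python3 -c "
from mv import *
st()"
```

```text
t 6.75 tcp [ 0.4396 -0.263   0.0033] nest mm [ -57.7 -425.5  -37.9] F [-0.3 -0.3 -1.4] Fnest [-1.  -0.3 -1.1] grip 21.3 0.0 j [-0.59 -0.12  2.    0.    1.26 -0.55]
```

```bash
python3 - <<'E'
from mv import *
p=snapshot("top"); q=snapshot("side")
a=p["frame"][195:275,300:400]; b=q["frame"][150:250,320:420]
cv2.imwrite("pics/c1.png",np.hstack([cv2.resize(a,(400,320),interpolation=2),cv2.resize(b,(400,320),interpolation=2)]))
E
```

```text
(no output)
```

View pics/c1.png

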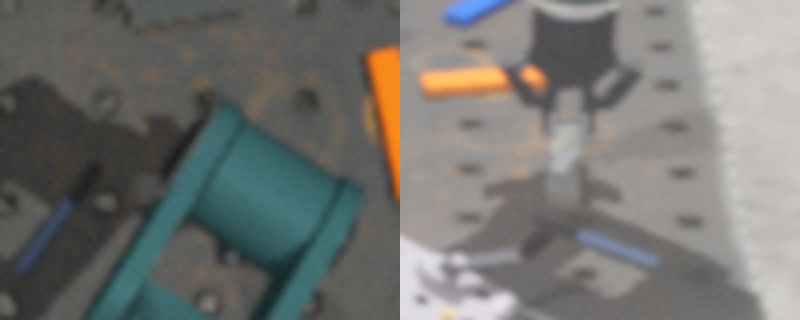

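send_rows(
  commands=[
    [0,0,0,0,0,0,1],
    [0,0,0,0,0,0,1],
    [0,0,0,0,0,0,1],
  ],
  force=60,
)

```text
time_s: 7.22
tcp_pos: [0.4394, -0.2629, 0.0027]
tool_rot: [[0.044, 0.999, -0.0], [0.999, -0.044, 0.0], [0.0, -0.0, -1.0]]
contact_force: [-0.6, -0.1, 0.1]
grip_width: -0.001
grasp_force: 0.0
```

send_rows(
  commands=[
    [0,0,-50,0,0,0,0.6],
    [0,0,-100,0,0,0,-1],
    [0,0,-150,0,0,0,-1],
    [0,0,-150,0,0,0,-1],
    [0,0,-150,0,0,0,-1],
  ],
)

```text
time_s: 7.85
tcp_pos: [0.4393, -0.2628, 0.1522]
tool_rot: [[0.044, 0.999, -0.0], [0.999, -0.044, 0.0], [0.0, -0.0, -1.0]]
contact_force: [-0.2, 0.2, 0.2]
grip_width: 0.999
grasp_force: 0.0
```

```bash
python3 - <<'E'
from mv import *
p=snapshot("top"); q=snapshot("side")
np.save("side.npy",q,allow_pickle=True);np.save("top.npy",p,allow_pickle=True)
b=q["frame"][150:270,300:420]
for X in ([.44,-.2629,.016],[.44,-.18,.016],[.44,-.33,.016]): print(proj(q,X),proj(p,X))
cv2.imwrite("pics/c2.png",np.hstack([cv2.resize(b,(560,560),interpolation=2)]))
E
```

```text
[[360.6944436  198.48909515]] [[354.93550877 242.39804279]]
[[361.29373821 210.9650471 ]] [[333.99882364 242.53571232]]
[[360.24082918 189.04587376]] [[371.84875683 242.28682943]]
```

View pics/c2.png

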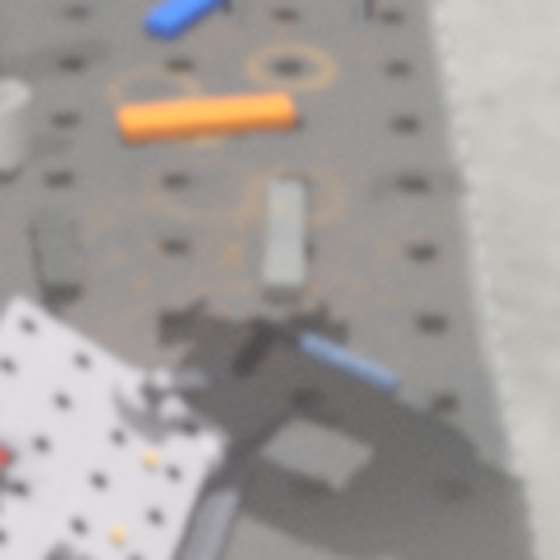

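```bash
python3 - <<'E'
from mv import *
q=np.load("side.npy",allow_pickle=True).item()
s=state(); print(s["tcp_pos"],proj(q,s["tcp_pos"]))
c=cloud(q,np.ones((400,640),bool)); m=(abs(c[:,0]-.44)<.1)&(abs(c[:,1]+.26)<.2)&(c[:,2]>.06)
c=c[m]; print(len(c))
for z in np.arange(.06,.5,.03):
    k=c[(c[:,2]>=z)&(c[:,2]<z+.03)]
    if len(k): print(round(z,2),len(k),np.round(np.percentile(k,5,axis=0),3),np.round(np.percentile(k,95,axis=0),3))
b=cv2.resize(q["frame"][60:260,280:480],(600,600),interpolation=2); u=(proj(q,s["tcp_pos"])[0]-[280,60])*3; cv2.circle(b,tuple(u.astype(int).tolist()),5,(0,0,255),1); cv2.imwrite("pics/c3.png",b)
E
```

```text
[ 0.43898783 -0.26259168  0.15137823] [[362.47377871 167.46613207]]
3537
0.18 6 [ 0.39  -0.261  0.205] [ 0.485 -0.248  0.209]
0.21 63 [ 0.383 -0.264  0.213] [ 0.494 -0.247  0.238]
0.24 174 [ 0.371 -0.276  0.246] [ 0.505 -0.246  0.269]
0.27 256 [ 0.373 -0.261  0.272] [ 0.502 -0.243  0.299]
0.3 188 [ 0.378 -0.267  0.301] [ 0.499 -0.228  0.328]
0.33 176 [ 0.405 -0.25   0.332] [ 0.471 -0.223  0.359]
0.36 176 [ 0.401 -0.256  0.361] [ 0.474 -0.218  0.388]
0.39 164 [ 0.406 -0.245  0.392] [ 0.478 -0.216  0.414]
0.42 270 [ 0.358 -0.22   0.431] [ 0.496 -0.131  0.449]
0.45 509 [ 0.347 -0.223  0.452] [ 0.506 -0.122  0.478]
0.48 629 [ 0.348 -0.271  0.481] [ 0.507 -0.123  0.509]
```

View pics/c3.png

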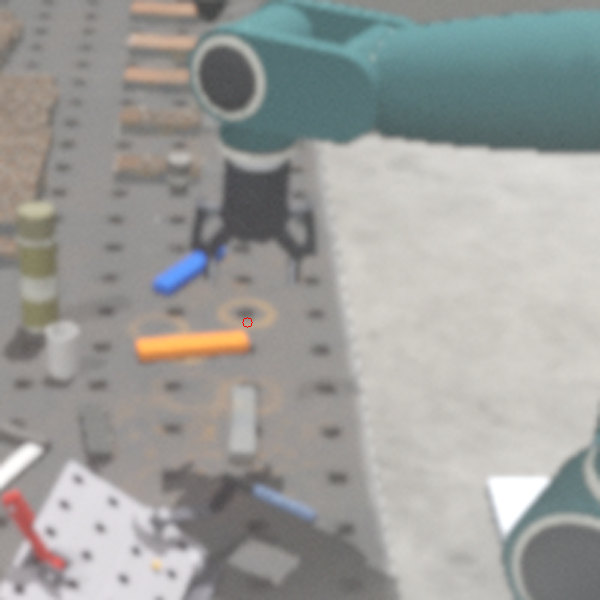

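```bash
python3 -c "
from mv import *
st()
rows(([.44,-.24,.15],nesttool(0)))"
```

```text
t 7.95 tcp [ 0.439  -0.2626  0.1514] nest mm [  15.7 -425.2   90.7] F [-0.4  0.4  0.4] Fnest [-0.2  0.3  0.6] grip 85.0 0.0 j [-0.59 -0.23  1.84 -0.    1.53 -0.55]
[22.6, 0.0, 1.4] [-30.0, -3.1, 11.5] world [ 0.44 -0.24  0.15]
```

send_rows(
  commands=[
    [10,0,0,-10,-1,4,1],
    [22,0,1.4,-20,-2,8,1],
    [22.6,0,1.4,-30,-3.1,11.5,1],
    [22.6,0,1.4,-30,-3.1,11.5,1],
    [22.6,0,1.4,-30,-3.1,11.5,1],
  ],
)

```text
time_s: 8.57
tcp_pos: [0.4404, -0.2405, 0.1515]
tool_rot: [[0.246, 0.84, 0.485], [0.969, -0.213, -0.123], [-0.0, 0.5, -0.866]]
contact_force: [0.1, 0.2, 0.9]
grip_width: 0.003
grasp_force: 0.0
```

```bash
cat > tip.py <<'E'
from mv import *
q=snapshot("side"); s=state(); R=np.array(s["tool_rot"]); p0=np.array(s["tcp_pos"]); st()
c=cloud(q,np.ones((400,640),bool)); c=c[c[:,2]>.035]
t=(c-p0)@R*1000; k=(abs(t[:,0])<90)&(abs(t[:,1])<110)&(t[:,2]>-200)&(t[:,2]<60); t=t[k]
for z in range(50,-160,-10):
    m=t[(t[:,2]>=z-10)&(t[:,2]<z)]
    if len(m): print("tool z",z-10,z,len(m),"x",np.round(np.percentile(m[:,0],[5,95])),"y",np.round(np.percentile(m[:,1],[5,95])))
b=cv2.resize(q["frame"][60:260,280:480],(600,600),interpolation=2); u=(proj(q,s["tcp_pos"])[0]-[280,60])*3; cv2.circle(b,tuple(u.astype(int).tolist()),5,(0,0,255),1); cv2.imwrite("pics/c4.png",b)
E
python3 tip.py
```

```text
t 8.62 tcp [ 0.4408 -0.2406  0.1516] nest mm [  12.6 -403.5   92.7] F [0.6 0.  0.6] Fnest [0.8 0.2 0.3] grip 0.3 0.0 j [-0.69 -0.64  2.2   0.24  1.12 -0.5 ]
tool z -40 -30 1 x [6. 6.] y [-2. -2.]
tool z -50 -40 14 x [ 1. 11.] y [-11.   8.]
tool z -60 -50 19 x [-6. 13.] y [-11.  12.]
tool z -70 -60 22 x [-1. 14.] y [-13.  12.]
tool z -80 -70 18 x [ 2. 15.] y [-11.  12.]
tool z -90 -80 39 x [-11.  16.] y [-27.  20.]
tool z -100 -90 66 x [-11.  15.] y [-33.  32.]
tool z -110 -100 52 x [-12.  17.] y [-45.  42.]
tool z -120 -110 60 x [-2. 19.] y [-50.  47.]
tool z -130 -120 86 x [-0. 18.] y [-54.  57.]
tool z -140 -130 96 x [-4. 21.] y [-57.  54.]
tool z -150 -140 74 x [ 1. 18.] y [-36.  41.]
tool z -160 -150 49 x [-2. 14.] y [-38.  37.]
```

View pics/c4.png

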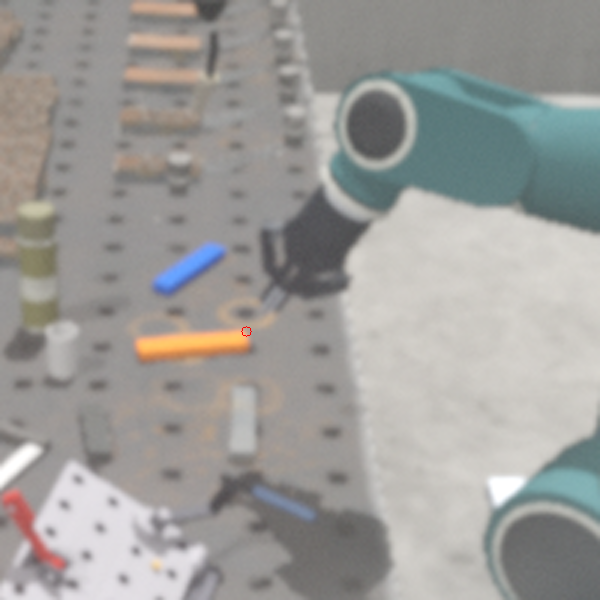

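```bash
cat >> mv.py <<'E'
OFF=.040
_rows=rows
def rows(*T): _rows(*[(np.array(p)+OFF*R[:,2],R) for p,R in T])
def tip(s): return np.array(s["tcp_pos"])-OFF*np.array(s["tool_rot"])[:,2]
_st=st
def st():
    _st(); s=state(); R=np.array(s["tool_rot"]); print("tip",np.round(tip(s),4),"tip nest",np.round(wn(tip(s)),1),"Ftool",np.round(R.T@np.array(s["contact_force"]),1))
E
python3 - <<'E'
from mv import *
D=down(-2.5)
rows(([.4395,-.2626,.12],D),([.4395,-.2626,.02],D),([.4395,-.2626,.004],D))
E
```

```text
[-21.6, -32.2, 64.1] [29.9, 3.1, -11.5] world [ 0.44  -0.263  0.08 ]
[-21.6, -82.1, 150.7] [29.9, 3.1, -11.5] world [ 0.44  -0.263 -0.02 ]
[-21.6, -90.1, 164.5] [29.9, 3.1, -11.5] world [ 0.44  -0.263 -0.036]
```

send_rows(
  commands=[
    [-21.6,-32,64,30,3.1,-11.5,-0.3],
    [-21.6,-32,64,30,3.1,-11.5,-0.3],
    [-21.6,-32,64,30,3.1,-11.5,-0.3],
    [-21.6,-32.2,64.1,29.9,3.1,-11.5,-0.3],
    [-21.6,-65,121,29.9,3.1,-11.5,-0.3],
    [-21.6,-82.1,150.7,29.9,3.1,-11.5,-0.3],
    [-21.6,-87,159,29.9,3.1,-11.5,-0.3],
    [-21.6,-87,159,29.9,3.1,-11.5,-0.3],
  ],
  force=60,
)

```text
time_s: 9.62
tcp_pos: [0.4398, -0.2626, -0.0292]
tool_rot: [[0.044, 0.999, 0.002], [0.999, -0.044, -0.0], [-0.0, 0.002, -1.0]]
contact_force: [0.4, 0.0, 1.1]
grip_width: 0.65
grasp_force: 0.0
```

```bash
sed -i 's#pics/c4#pics/c5#' tip.py; python3 tip.py
```

```text
t 9.68 tcp [ 0.4402 -0.2629 -0.0283] nest mm [ -73.1 -425.2  -65.5] F [-0.2 -0.1  0.7] Fnest [ 0.2 -0.2  0.7] grip 55.5 0.0 j [-0.59 -0.09  2.02  0.    1.2  -0.55]
tip [ 0.4401 -0.2628  0.0117] tip nest [ -53.2 -425.2  -30.8] Ftool [-0.1 -0.2 -0.7]
tool z -70 -60 14 x [-0. 12.] y [-41.  37.]
tool z -80 -70 17 x [-3. 14.] y [-38.  34.]
tool z -90 -80 27 x [ 0. 14.] y [-58.  42.]
tool z -100 -90 57 x [-9. 15.] y [-55.  54.]
tool z -110 -100 35 x [-10.  17.] y [-59.  54.]
tool z -120 -110 57 x [-7. 19.] y [-61.  57.]
tool z -130 -120 53 x [ 3. 18.] y [-62.  59.]
tool z -140 -130 77 x [-1. 20.] y [-63.  58.]
tool z -150 -140 107 x [-9. 19.] y [-63.  60.]
tool z -160 -150 31 x [-1. 16.] y [-40.  34.]
```

send_rows(
  commands=[
    [0,0,4,0,0,0,-0.3],
    [0,0,7.5,0,0,0,-0.3],
    [0,0,7.5,0,0,0,1],
    [0,0,7.5,0,0,0,1],
    [0,0,7.5,0,0,0,1],
    [0,0,7.5,0,0,0,1],
    [0,0,7.5,0,0,0,1],
  ],
  force=60,
)

```text
time_s: 10.55
tcp_pos: [0.4399, -0.2626, -0.0367]
tool_rot: [[0.043, 0.999, 0.003], [0.999, -0.043, -0.001], [-0.001, 0.003, -1.0]]
contact_force: [-0.7, 1.7, 5.2]
grip_width: 0.336
grasp_force: 61.8
```

```bash
python3 -c "
from mv import *
st()"
```

```text
t 10.55 tcp [ 0.4399 -0.2626 -0.0367] nest mm [ -77.7 -425.   -72.6] F [-0.7  1.7  5.2] Fnest [1.7 1.4 5.1] grip 28.6 61.8 j [-0.59 -0.08  2.03  0.    1.19 -0.55]
tip [ 0.4398 -0.2625  0.0033] tip nest [ -57.7 -425.   -37.9] Ftool [ 1.6 -0.7 -5.2]
```

```bash
cat >> mv.py <<'E'
OFF=.0367   # bar underside plane behind reported TCP
E
python3 - <<'E'
from mv import *
N=nesttool(0)
rows(([.44,-.26,.10],down(-2.5)),([.44,-.26,.18],down(-2.5)),(nw(3,-60,95),N),(nw(3,-11,60),N))
E
```

```text
[2.5, 0.3, -100.0] [0.2, 0.0, 0.0] world [ 0.44  -0.26   0.063]
[2.5, 0.5, -180.0] [0.2, 0.0, 0.0] world [ 0.44  -0.26   0.143]
[356.3, 79.4, -153.7] [-29.7, -3.1, 11.5] world [0.534 0.09  0.117]
[400.7, 106.4, -123.4] [-29.7, -3.1, 11.5] world [0.563 0.133 0.087]
```

send_rows(
  commands=[
    [0,0,-15,0,0,0,1],
    [0,0,-60,0,0,0,1],
    [0,0,-120,0,0,0,1],
    [20,0,-175,0,0,0,1],
    [80,10,-175,-5,0,2,1],
    [135,20,-170,-10,-1,4,1],
    [190,40,-165,-15,-1.5,6,1],
    [245,55,-160,-20,-2,8,1],
  ],
)

```text
time_s: 11.55
tcp_pos: [0.5047, -0.0184, 0.1234]
tool_rot: [[0.187, 0.921, 0.34], [0.982, -0.172, -0.073], [-0.009, 0.348, -0.937]]
contact_force: [0.5, -0.8, -4.9]
grip_width: 0.336
grasp_force: 60.7
```

```bash
python3 - <<'E'
from mv import *
st()
N=nesttool(0)
rows((nw(3,-60,95),N),(nw(3,-11,60),N))
E
```

```text
t 11.55 tcp [ 0.5047 -0.0184  0.1234] nest mm [   4.6 -172.3   64.8] F [ 0.5 -0.8 -4.9] Fnest [-1.9 -0.6 -4.6] grip 28.6 60.7 j [-0.05 -0.51  2.12 -0.06  1.17  0.15]
tip [ 0.4922 -0.0157  0.1578] tip nest [  10.8 -172.8  100.9] Ftool [-0.6 -1.1  4.8]
[112.1, 6.3, 8.1] [-9.6, -1.0, 3.4] world [0.534 0.09  0.117]
[160.2, 15.1, 43.3] [-9.6, -1.0, 3.4] world [0.563 0.133 0.087]
```

send_rows(
  commands=[
    [56,3,4,-5,-0.5,1.7,1],
    [112,6,8,-9.6,-1,3.4,1],
    [150,13,30,-9.6,-1,3.4,1],
    [160,15,43,-9.6,-1,3.4,1],
    [160,15,43,-9.6,-1,3.4,1],
    [160,15,43,-9.6,-1,3.4,1],
  ],
)

```text
time_s: 12.3
tcp_pos: [0.5625, 0.131, 0.0866]
tool_rot: [[0.246, 0.841, 0.482], [0.969, -0.213, -0.123], [-0.001, 0.497, -0.868]]
contact_force: [0.5, 1.4, -4.1]
grip_width: 0.332
grasp_force: 60.8
```

```bash
python3 - <<'E'
from mv import *
st()
N=nesttool(0)
rows((nw(3,-11,25),N),(nw(3,-11,10),N))
p=snapshot("top");q=snapshot("side"); jx=JIG
o=[]
for n,p in(("t",p),("s",q)):
    c=proj(p,nw(0,0,20))[0].round().astype(int); a=p["frame"][c[1]-50:c[1]+50,c[0]-50:c[0]+50]; a=cv2.resize(a,(400,400),interpolation=2)
    for P in((3,-78,60),(3,72,60),(0,75,0),(0,75,22),(-20,25,6),(-20,-55,6)):
        u=(proj(p,nw(*P))[0]-c+50)*4; cv2.circle(a,tuple(u.astype(int).tolist()),3,(0,0,255),1)
    o.append(a)
cv2.imwrite("pics/d1.png",np.hstack(o))
E
```

```text
t 12.3 tcp [0.5625 0.131  0.0866] nest mm [  2.8 -13.3  23.3] F [ 0.5  1.4 -4.1] Fnest [-1.9  1.5 -3.6] grip 28.2 60.8 j [ 0.34 -0.34  2.11 -0.35  0.96  0.73]
tip [0.5449 0.1355 0.1184] tip nest [  2.9 -13.3  60. ] Ftool [ 1.5 -1.9  3.6]
[2.3, 0.4, 35.0] [-0.2, -0.0, 0.1] world [0.58  0.129 0.056]
[2.3, 0.4, 50.0] [-0.2, -0.0, 0.1] world [0.588 0.127 0.043]
```

View pics/d1.png

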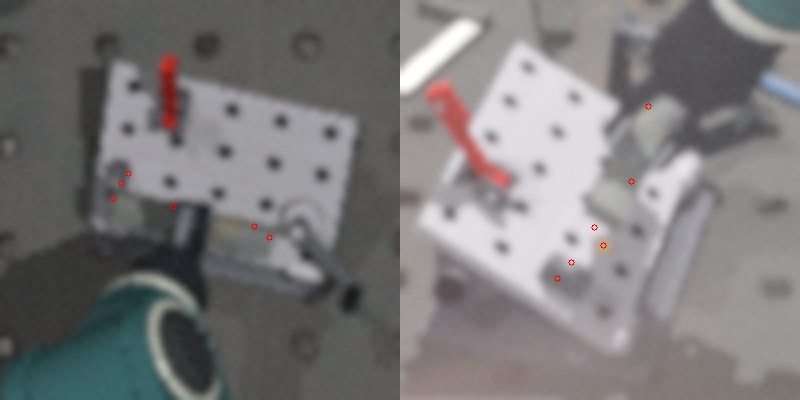

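send_rows(
  commands=[
    [2.3,1.4,15,-0.2,0,0.1,1],
    [2.3,1.4,30,-0.2,0,0.1,1],
    [2.3,1.4,42,-0.2,0,0.1,1],
    [2.3,1.4,50,-0.2,0,0.1,1],
    [2.3,1.4,50,-0.2,0,0.1,1],
  ],
)

```text
time_s: 13.02
tcp_pos: [0.5885, 0.1271, 0.0423]
tool_rot: [[0.247, 0.84, 0.483], [0.969, -0.213, -0.124], [-0.001, 0.499, -0.867]]
contact_force: [0.3, -0.5, -3.8]
grip_width: 0.334
grasp_force: 60.7
```

```bash
python3 - <<'E'
from mv import *
st()
E
```

```text
t 13.03 tcp [0.5885 0.1271 0.0423] nest mm [  3.2 -10.6 -28.1] F [ 0.3 -0.5 -3.8] Fnest [-1.5 -0.4 -3.5] grip 28.4 60.7 j [ 0.32 -0.24  2.1  -0.36  0.85  0.75]
tip [0.5707 0.1317 0.0741] tip nest [  3.3 -10.6   8.6] Ftool [-0.4 -1.5  3.5]
```

send_rows(
  commands=[
    [0,0.7,2,0,0,0,1],
    [0,0.7,4,0,0,0,1],
    [0,0.7,5,0,0,0,1],
    [0,0.7,6,0,0,0,1],
  ],
)

```text
time_s: 13.52
tcp_pos: [0.5921, 0.1265, 0.0385]
tool_rot: [[0.246, 0.839, 0.485], [0.969, -0.213, -0.123], [0.0, 0.5, -0.866]]
contact_force: [-0.5, 0.5, -4.1]
grip_width: 0.334
grasp_force: 60.8
```

```bash
python3 - <<'E'
from mv import *
st()
E
```

```text
t 13.53 tcp [0.5921 0.1265 0.0385] nest mm [  4.5 -10.3 -33.2] F [-0.5  0.5 -4.1] Fnest [-2.5  0.3 -3.3] grip 28.4 60.8 j [ 0.31 -0.23  2.1  -0.36  0.84  0.75]
tip [0.5743 0.131  0.0703] tip nest [  4.5 -10.3   3.5] Ftool [ 0.3 -2.5  3.3]
```

send_rows(
  commands=[
    [0,0,1,0,0,0,1],
    [0,0,2,0,0,0,1],
    [0,0,3,0,0,0,1],
  ],
)

```text
time_s: 13.9
tcp_pos: [0.5936, 0.1261, 0.0358]
tool_rot: [[0.246, 0.839, 0.485], [0.969, -0.214, -0.123], [0.0, 0.5, -0.866]]
contact_force: [-0.2, 0.9, -5.2]
grip_width: 0.336
grasp_force: 60.8
```

```bash
python3 - <<'E'
from mv import *
st()
E
```

```text
t 13.9 tcp [0.5936 0.1261 0.0358] nest mm [  4.5 -10.4 -36.3] F [-0.2  0.9 -5.2] Fnest [-3.   0.8 -4.3] grip 28.5 60.8 j [ 0.31 -0.22  2.1  -0.36  0.84  0.75]
tip [0.5758 0.1306 0.0676] tip nest [  4.5 -10.4   0.4] Ftool [ 0.8 -3.   4.3]
```

send_rows(
  commands=[
    [0,0,0.7,0,0,0,1],
    [0,0,1.4,0,0,0,1],
    [0,0,1.4,0,0,0,1],
  ],
)

```text
time_s: 14.28
tcp_pos: [0.5939, 0.126, 0.0352]
tool_rot: [[0.247, 0.839, 0.484], [0.969, -0.214, -0.123], [-0.0, 0.5, -0.866]]
contact_force: [-19.4, -0.4, 10.4]
grip_width: 0.334
grasp_force: 64.5
```

```bash
python3 - <<'E'
from mv import *
st()
E
```

```text
t 14.28 tcp [0.5939 0.126  0.0352] nest mm [  4.5 -10.4 -36.9] F [-19.4  -0.4  10.4] Fnest [-11.   -5.2  18.4] grip 28.4 64.5 j [ 0.31 -0.22  2.1  -0.36  0.84  0.75]
tip [0.5761 0.1305 0.067 ] tip nest [  4.5 -10.4  -0.2] Ftool [ -5.2 -11.  -18.4]
```

send_rows(
  commands=[
    [0,0,-1,0,0,0,1],
    [0,-1.2,-1,0,0,0,1],
    [0,-2.4,-1,0,0,0,1],
    [0,-2.4,-1,0,0,0,1],
  ],
)

```text
time_s: 14.78
tcp_pos: [0.5917, 0.1266, 0.0342]
tool_rot: [[0.246, 0.839, 0.485], [0.969, -0.213, -0.123], [0.0, 0.5, -0.866]]
contact_force: [0.1, -0.1, -3.4]
grip_width: 0.339
grasp_force: 60.9
```

```bash
python3 - <<'E'
from mv import *
st()
E
```

```text
t 14.78 tcp [0.5917 0.1266 0.0342] nest mm [  2.  -10.3 -36.7] F [ 0.1 -0.1 -3.4] Fnest [-1.6 -0.1 -3. ] grip 28.8 60.9 j [ 0.31 -0.22  2.11 -0.37  0.84  0.75]
tip [0.5739 0.1311 0.066 ] tip nest [  2.  -10.3   0. ] Ftool [-0.1 -1.6  3. ]
```

send_rows(
  commands=[
    [0,-0.7,0,0,0,0,1],
    [0,-1.4,0,0,0,0,1],
    [0,-2,0,0,0,0,1],
    [0,-2,0,0,0,0,1],
  ],
)

```text
time_s: 15.28
tcp_pos: [0.5903, 0.127, 0.0335]
tool_rot: [[0.246, 0.839, 0.485], [0.969, -0.213, -0.123], [0.0, 0.501, -0.866]]
contact_force: [5.3, -0.8, -3.2]
grip_width: 0.33
grasp_force: 60.6
```

```bash
python3 - <<'E'
from mv import *
st()
E
```

```text
t 15.28 tcp [0.5903 0.127  0.0335] nest mm [  0.4 -10.3 -36.6] F [ 5.3 -0.8 -3.2] Fnest [ 3.   0.5 -5.5] grip 28.1 60.6 j [ 0.31 -0.22  2.11 -0.37  0.84  0.75]
tip [0.5725 0.1315 0.0652] tip nest [  0.3 -10.4   0.1] Ftool [0.5 3.  5.5]
```

send_rows(
  commands=[
    [0,-0.8,0,0,0,0,1],
    [0,-0.8,0.5,0,0,0,1],
    [0,-0.8,0.5,0,0,0,1],
  ],
)

```text
time_s: 15.65
tcp_pos: [0.5902, 0.1271, 0.0333]
tool_rot: [[0.246, 0.839, 0.486], [0.969, -0.213, -0.123], [0.0, 0.501, -0.865]]
contact_force: [4.7, -3.1, 3.0]
grip_width: 0.336
grasp_force: 61.5
```

```bash
python3 - <<'E'
from mv import *
st(); print(np.round(state()["wrist_torque"],2))
E
```

```text
t 15.65 tcp [0.5902 0.1271 0.0333] nest mm [  0.2 -10.2 -36.7] F [ 4.7 -3.1  3. ] Fnest [ 6.1 -1.8 -0.1] grip 28.5 61.5 j [ 0.31 -0.22  2.11 -0.37  0.83  0.75]
tip [0.5724 0.1316 0.0651] tip nest [  0.2 -10.3  -0. ] Ftool [-1.9  6.1  0.1]
[-0.6  -0.58  0.19]
```

send_rows(
  commands=[
    [0,-0.4,0.3,0,0,0,0.25],
    [0,-0.4,0.3,0,0,0,0.1],
    [0,-0.4,0.3,0,0,0,0],
    [0,-0.4,0.3,0,0,0,0],
    [0,-0.4,-15,0,0,0,0],
    [0,-0.4,-50,0,0,0,0],
    [0,-0.4,-105,0,0,0,0],
    [0,-0.4,-110,0,0,0,0],
  ],
)

```text
time_s: 16.65
tcp_pos: [0.536, 0.1418, 0.1328]
tool_rot: [[0.245, 0.837, 0.49], [0.969, -0.214, -0.12], [0.004, 0.504, -0.863]]
contact_force: [-0.5, -0.0, -0.6]
grip_width: 0.5
grasp_force: 0.0
```

```bash
cat > chk.py <<'E'
from edge import *
from mv import *
import sys
ps={n:snapshot(n) for n in("side","top")}; st()
def barn(x): # nest coords mm: cx, cy, yaw
    c,s=np.cos(x[2]),np.sin(x[2]); X=np.array([[-15,-75],[15,-75],[15,75],[-15,75]])@np.array([[c,s],[-s,c]])+[x[0]*1000,x[1]*1000]
    return nest2w(np.c_[X,np.full(4,16)]/1000,*JIG)
o=[]
for n,p in ps.items():
    g=gaussian_filter(p["frame"].astype(float).mean(2),.5)
    c=proj(p,nw(0,-20,10))[0].round().astype(int); h=42; a=cv2.resize(p["frame"][c[1]-h:c[1]+h,c[0]-h:c[0]+h],(400,400),interpolation=2)
    f=400/(2*h)
    for x,cl in(([0,0,0],(0,0,255)),):
        u=((proj(p,barn(x))-c+h+.5)*f).astype(np.int32); cv2.polylines(a,[u],True,cl,1)
    o.append(a)
cv2.imwrite(sys.argv[1],np.hstack(o))
E
python3 chk.py pics/e1.png
```

```text
t 16.75 tcp [0.5359 0.1412 0.1292] nest mm [ -0.5 -10.   74.4] F [ 1.   0.5 -0.2] Fnest [ 0.6  0.7 -0.6] grip 42.6 0.0 j [ 0.39 -0.43  2.1  -0.35  1.06  0.74]
tip [0.518  0.1457 0.1609] tip nest [ -0.6 -10.1 111.1] Ftool [0.7 0.6 0.6]
```

View pics/e1.png

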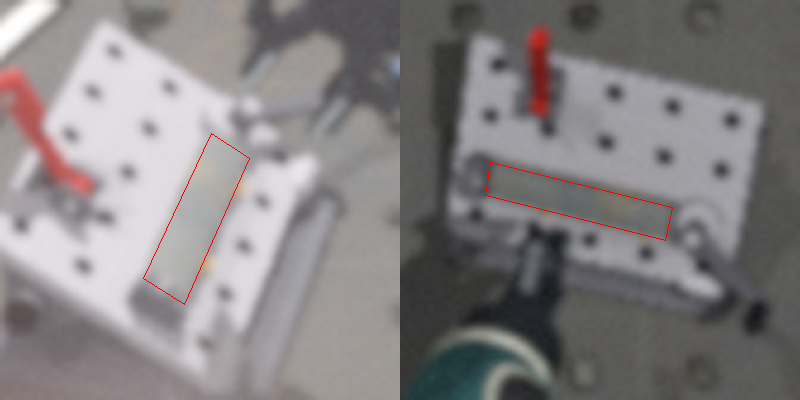

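```bash
cat >> mv.py <<'E'
def kn(q,h): a=np.radians(125)+q; return nw(-80*np.sin(a),-98.5+80*np.cos(a),h)
def kt(q): return nesttool(np.degrees(q)-55)
E
python3 - <<'E'
from mv import *
from scipy.optimize import minimize_scalar
o=[]
for n in("side","top"):
    p=snapshot(n)
    for r in place_of(p,"cam_knob")[:1]: o.append((p,np.array(r["point"])*[640,400])); print(n,r["score"],o[-1][1])
    # dark blob along arc
    g=p["frame"].max(2).astype(float); print([(round(q,2),round(float(np.mean([cv2.getRectSubPix(g.astype(np.float32),(1,1),tuple(proj(p,kn(q,h))[0]))[0,0] for h in(35,46,57,65)])))) for q in np.arange(-.1,.5,.05)])
f=lambda q:sum(np.sum((proj(p,kn(q,46))[0]-u)**2) for p,u in o)
q=minimize_scalar(f,bounds=(-.2,.6),method="bounded"); print(q.x,q.fun)
q=.2
rows((kn(q,105),kt(q)),(kn(q,34),kt(q))); st()
E
```

```text
side 0.44 [355.776 225.48 ]
[(np.float64(-0.1), 128), (np.float64(-0.05), 120), (np.float64(0.0), 110), (np.float64(0.05), 99), (np.float64(0.1), 96), (np.float64(0.15), 99), (np.float64(0.2), 96), (np.float64(0.25), 91), (np.float64(0.3), 87), (np.float64(0.35), 86), (np.float64(0.4), 95), (np.float64(0.45), 117)]
top 0.71 [238.912 172.4  ]
[(np.float64(-0.1), 91), (np.float64(-0.05), 90), (np.float64(0.0), 90), (np.float64(0.05), 88), (np.float64(0.1), 81), (np.float64(0.15), 70), (np.float64(0.2), 57), (np.float64(0.25), 45), (np.float64(0.3), 39), (np.float64(0.35), 38), (np.float64(0.4), 44), (np.float64(0.45), 55)]
-0.19999562039915553 5971.283100315253
[-145.6, -53.2, 3.7] [-0.1, 0.1, 43.6] world [0.457 0.01  0.097]
[-145.6, -53.1, 74.7] [-0.1, 0.1, 43.6] world [0.491 0.001 0.035]
t 16.95 tcp [0.5357 0.1404 0.1262] nest mm [ -2.  -10.8  71.8] F [-0.2  0.5 -0.1] Fnest [-0.3  0.4  0. ] grip 42.3 0.0 j [ 0.39 -0.43  2.1  -0.35  1.06  0.74]
tip [0.518 0.145 0.158] tip nest [ -1.9 -10.8 108.5] Ftool [ 0.4 -0.3 -0. ]
```

```bash
python3 - <<'E'
from mv import *
q=.3
rows((kn(q,105),kt(q)),(kn(q,34),kt(q)))
E
```

```text
[-150.9, -47.2, 3.7] [-0.1, 0.1, 37.9] world [0.461 0.004 0.1  ]
[-150.8, -47.1, 74.7] [-0.1, 0.1, 37.9] world [ 0.495 -0.005  0.038]
```

send_rows(
  commands=[
    [-50,-16,3,0,0,10,-0.4],
    [-100,-31,4,0,0,20,-0.4],
    [-151,-47,4,0,0,30,-0.4],
    [-151,-47,4,0,0,38,-0.4],
    [-151,-47,4,0,0,38,-0.4],
    [-151,-47,25,0,0,38,-0.4],
    [-151,-47,45,0,0,38,-0.4],
    [-151,-47,45,0,0,38,-0.4],
  ],
)

```text
time_s: 17.95
tcp_pos: [0.4806, -0.0007, 0.0629]
tool_rot: [[0.71, 0.514, 0.481], [0.635, -0.763, -0.123], [0.304, 0.393, -0.868]]
contact_force: [-0.5, 0.2, 0.5]
grip_width: 0.704
grasp_force: 0.0
```

```bash
python3 - <<'E'
from mv import *
st(); q=.3
rows((kn(q,34),kt(q)))
E
```

```text
t 17.95 tcp [ 0.4806 -0.0007  0.0629] nest mm [ -49.6 -161.2   26.3] F [-0.5  0.2  0.5] Fnest [-0.2  0.1  0.6] grip 59.8 0.0 j [ 0.04 -0.66  2.35 -0.18  0.96  1.02]
tip [0.463  0.0038 0.0948] tip nest [ -49.5 -161.1   63. ] Ftool [-0.1 -0.2 -0.6]
[0.0, 0.9, 29.0] [-0.2, 0.1, 0.1] world [ 0.495 -0.005  0.038]
```

Descend straddling the knob, then close gently.

send_rows(
  commands=[
    [0,0.9,12,0,0,0,-0.4],
    [0,0.9,24,0,0,0,-0.4],
    [0,0.9,29,0,0,0,-0.4],
    [0,0.9,29,0,0,0,0],
    [0,0.9,29,0,0,0,0.2],
    [0,0.9,29,0,0,0,0.4],
  ],
  force=20,
)

```text
time_s: 18.7
tcp_pos: [0.4957, -0.0053, 0.0406]
tool_rot: [[0.711, 0.509, 0.485], [0.632, -0.765, -0.123], [0.308, 0.394, -0.866]]
contact_force: [-0.2, -0.3, 1.3]
grip_width: 0.3
grasp_force: 0.0
```

```bash
python3 - <<'E'
from mv import *
st()
E
```

```text
t 18.7 tcp [ 0.4957 -0.0053  0.0406] nest mm [ -47.1 -161.9   -0.9] F [-0.2 -0.3  1.3] Fnest [ 0.6 -0.4  1.1] grip 25.5 0.0 j [ 0.03 -0.59  2.35 -0.18  0.88  1.02]
tip [ 0.4779 -0.0008  0.0724] tip nest [ -47.1 -161.9   35.8] Ftool [ 0.   0.7 -1.1]
```

send_rows(
  commands=[
    [0,0,0,0,0,0,0.6],
    [0,0,0,0,0,0,1],
    [0,0,0,0,0,0,1],
    [0,0,0,0,0,0,1],
  ],
  force=25,
)

```text
time_s: 19.2
tcp_pos: [0.4957, -0.0054, 0.0405]
tool_rot: [[0.711, 0.51, 0.485], [0.632, -0.765, -0.123], [0.308, 0.394, -0.866]]
contact_force: [-6.0, 0.4, 6.3]
grip_width: 0.19
grasp_force: 25.0
```

```bash
python3 - <<'E'
from mv import *
st()
rows(*[(kn(q,34),kt(q)) for q in np.arange(.3,.95,.1)])
E
```

```text
t 19.2 tcp [ 0.4957 -0.0054  0.0405] nest mm [ -47.2 -161.9   -1. ] F [-6.   0.4  6.3] Fnest [-2.  -1.1  8.5] grip 16.2 25.0 j [ 0.03 -0.59  2.35 -0.18  0.88  1.02]
tip [ 0.4779 -0.0008  0.0723] tip nest [ -47.2 -162.    35.7] Ftool [-2.1 -0.9 -8.5]
[-1.0, -1.6, 1.7] [-0.0, -0.0, -0.2] world [ 0.495 -0.005  0.038]
[-0.5, 6.4, 1.7] [-0.0, -0.0, -5.9] world [ 0.499 -0.011  0.041]
[0.7, 14.3, 1.7] [-0.0, -0.0, -11.6] world [ 0.504 -0.016  0.045]
[2.7, 22.0, 1.7] [-0.0, -0.0, -17.4] world [ 0.51  -0.021  0.049]
[5.5, 29.5, 1.7] [-0.0, -0.0, -23.1] world [ 0.515 -0.025  0.052]
[9.0, 36.7, 1.7] [-0.0, -0.0, -28.8] world [ 0.522 -0.028  0.056]
[13.2, 43.5, 1.7] [0.0, -0.0, -34.5] world [ 0.528 -0.031  0.06 ]
```

send_rows(
  commands=[
    [0,0,-2,0,0,0,1],
    [-0.5,6.4,-2,0,0,-5.9,1],
    [0.7,14.3,-2,0,0,-11.6,1],
    [2.7,22,-2,0,0,-17.4,1],
    [5.5,29.5,-2,0,0,-23.1,1],
    [9,36.7,-2,0,0,-28.8,1],
    [13.2,43.5,-2,0,0,-34.5,1],
    [13.2,43.5,-2,0,0,-34.5,1],
  ],
)

```text
time_s: 20.2
tcp_pos: [0.526, -0.0299, 0.0618]
tool_rot: [[0.296, 0.824, 0.483], [0.955, -0.271, -0.122], [0.03, 0.498, -0.867]]
contact_force: [10.6, 1.8, -11.2]
grip_width: 0.187
grasp_force: 27.2
```

```bash
cat > kk.py <<'E'
from mv import *
import sys
st(); x,y,z=wn(tip(state())); q=(np.degrees(np.arctan2(-x,y+98.5))%360)-125; print("q",np.radians(q),"r",np.hypot(x,y+98.5))
rows(*[(kn(float(q),37),kt(float(q))) for q in sys.argv[1:]])
E
python3 kk.py .9 1. 1.1 1.2 1.3 1.4 1.5
```

```text
t 20.2 tcp [ 0.526  -0.0299  0.0618] nest mm [  -5.9 -178.2   -0.3] F [ 10.6   1.8 -11.2] Fnest [  2.9   4.4 -14.6] grip 15.9 27.2 j [-0.04 -0.52  2.27 -0.13  0.88  0.32]
tip [ 0.5083 -0.0254  0.0936] tip nest [  -5.8 -178.3   36.4] Ftool [ 4.5  2.7 14.6]
q 0.8873372026008707 r 79.9778540010169
[-0.1, 1.1, -0.6] [-0.1, -0.0, 0.0] world [ 0.527 -0.03   0.063]
[0.3, 9.1, -0.6] [-0.1, -0.0, -5.7] world [ 0.533 -0.032  0.067]
[1.5, 17.0, -0.6] [-0.1, -0.0, -11.4] world [ 0.54  -0.033  0.071]
[3.5, 24.7, -0.7] [-0.1, -0.1, -17.2] world [ 0.547 -0.033  0.075]
[6.2, 32.2, -0.7] [-0.1, -0.1, -22.9] world [ 0.554 -0.033  0.079]
[9.7, 39.4, -0.7] [-0.1, -0.1, -28.6] world [ 0.561 -0.031  0.082]
[13.9, 46.3, -0.7] [-0.1, -0.1, -34.3] world [ 0.568 -0.029  0.086]
```

send_rows(
  commands=[
    [0,1.1,0.8,0,0,0,1],
    [0.3,9.1,0.8,0,0,-5.7,1],
    [1.5,17,0.8,0,0,-11.4,1],
    [3.5,24.7,0.8,0,0,-17.2,1],
    [6.2,32.2,0.8,0,0,-22.9,1],
    [9.7,39.4,0.8,0,0,-28.6,1],
    [9.7,39.4,0.8,0,0,-28.6,1],
  ],
)

```text
time_s: 21.08
tcp_pos: [0.5619, -0.0318, 0.082]
tool_rot: [[-0.133, 0.865, 0.484], [0.968, 0.217, -0.123], [-0.212, 0.452, -0.866]]
contact_force: [1.5, -1.6, -3.7]
grip_width: 0.188
grasp_force: 28.2
```

```bash
python3 kk.py 1.4 1.45 1.5 1.55 1.6 1.65 1.7 1.75 1.78
```

```text
t 21.07 tcp [ 0.5619 -0.0318  0.082 ] nest mm [  34.7 -171.2   -0.4] F [ 1.5 -1.6 -3.7] Fnest [-0.3 -1.2 -4.1] grip 16.0 28.2 j [-0.04 -0.43  2.18 -0.13  0.88 -0.17]
tip [ 0.5441 -0.0272  0.1138] tip nest [  34.8 -171.2   36.3] Ftool [-1.  -0.8  4.1]
q 1.4061884967721976 r 80.56722835458355
[0.6, -0.5, -0.7] [-0.0, -0.0, -0.1] world [ 0.561 -0.031  0.082]
[0.7, 3.5, -0.7] [-0.0, -0.0, -3.0] world [ 0.564 -0.03   0.084]
[1.0, 7.5, -0.7] [-0.0, -0.0, -5.8] world [ 0.568 -0.029  0.086]
[1.5, 11.5, -0.7] [-0.0, -0.0, -8.7] world [ 0.571 -0.028  0.088]
[2.2, 15.4, -0.7] [-0.0, -0.0, -11.6] world [ 0.575 -0.026  0.089]
[3.1, 19.3, -0.7] [-0.0, -0.0, -14.4] world [ 0.578 -0.024  0.091]
[4.2, 23.2, -0.7] [-0.0, -0.0, -17.3] world [ 0.581 -0.023  0.092]
[5.5, 26.9, -0.7] [-0.0, -0.0, -20.2] world [ 0.584 -0.021  0.094]
[6.3, 29.2, -0.7] [-0.0, -0.0, -21.9] world [ 0.586 -0.019  0.095]
```

send_rows(
  commands=[
    [0.7,3.5,0,0,0,-3,1],
    [1,7.5,0,0,0,-5.8,1],
    [1.3,9.5,0,0,0,-7.2,1],
    [1.5,11.5,0,0,0,-8.7,1],
    [1.8,13.5,0,0,0,-10.1,1],
    [2.2,15.4,0,0,0,-11.6,1],
  ],
  force=50,
)

```text
time_s: 21.82
tcp_pos: [0.5748, -0.0271, 0.0888]
tool_rot: [[-0.302, 0.821, 0.485], [0.905, 0.406, -0.125], [-0.299, 0.401, -0.866]]
contact_force: [4.3, -12.5, -4.7]
grip_width: 0.184
grasp_force: 48.9
```

```bash
python3 kk.py 1.6 1.65 1.7 1.75 1.78 1.8
```

```text
t 21.82 tcp [ 0.5748 -0.0271  0.0888] nest mm [  48.  -163.5   -0.2] F [  4.3 -12.5  -4.7] Fnest [  4.  -11.   -7.7] grip 15.6 48.9 j [-0.03 -0.4   2.15 -0.14  0.89 -0.36]
tip [ 0.557  -0.0225  0.1206] tip nest [  48.  -163.5   36.5] Ftool [-11.2  -3.4   7.7]
q 1.5963285201094657 r 80.76255431263458
[0.8, 0.3, -0.5] [-0.0, 0.1, -0.0] world [ 0.575 -0.026  0.089]
[0.9, 4.3, -0.5] [-0.0, 0.1, -2.9] world [ 0.578 -0.024  0.091]
[1.2, 8.3, -0.5] [-0.0, 0.1, -5.8] world [ 0.581 -0.023  0.092]
[1.7, 12.3, -0.5] [-0.0, 0.1, -8.6] world [ 0.584 -0.021  0.094]
[2.1, 14.6, -0.5] [-0.0, 0.1, -10.4] world [ 0.586 -0.019  0.095]
[2.4, 16.2, -0.5] [-0.0, 0.1, -11.5] world [ 0.587 -0.018  0.095]
```

send_rows(
  commands=[
    [0.8,1.5,0,0,0,-1.2,1],
    [0.9,3,0,0,0,-2,1],
    [0.9,4.3,0,0,0,-2.9,1],
    [1.1,6.3,0,0,0,-4.4,1],
    [1.2,8.3,0,0,0,-5.8,1],
    [1.2,8.3,0,0,0,-5.8,1],
  ],
)

```text
time_s: 22.58
tcp_pos: [0.5817, -0.0234, 0.0923]
tool_rot: [[-0.382, 0.786, 0.486], [0.859, 0.496, -0.126], [-0.34, 0.369, -0.865]]
contact_force: [9.3, -19.5, -5.0]
grip_width: 0.178
grasp_force: 49.0
```

```bash
python3 kk.py 1.7 1.73 1.75 1.78 1.8
```

```text
t 22.57 tcp [ 0.5817 -0.0234  0.0923] nest mm [ 5.470e+01 -1.582e+02 -1.000e-01] F [  9.3 -19.5  -5. ] Fnest [  9.5 -16.6 -11.3] grip 15.2 49.0 j [-0.02 -0.39  2.13 -0.15  0.89 -0.44]
tip [ 0.5638 -0.0188  0.124 ] tip nest [  54.6 -158.1   36.6] Ftool [-18.6  -4.2  11.4]
q 1.7018398866003965 r 80.84920806849489
[1.0, -0.1, -0.4] [-0.0, 0.2, 0.0] world [ 0.581 -0.023  0.092]
[1.0, 2.3, -0.4] [-0.0, 0.2, -1.7] world [ 0.583 -0.021  0.093]
[1.1, 3.9, -0.4] [-0.0, 0.2, -2.9] world [ 0.584 -0.021  0.094]
[1.2, 6.3, -0.4] [-0.0, 0.2, -4.6] world [ 0.586 -0.019  0.095]
[1.4, 7.8, -0.4] [-0.0, 0.2, -5.7] world [ 0.587 -0.018  0.095]
```

send_rows(
  commands=[
    [-1,0,0.4,0,0,0,1],
    [-1,1.5,0.4,0,0,-1.2,1],
    [-1,3,0.4,0,0,-2.3,1],
    [-1,4.5,0.4,0,0,-3.4,1],
    [-1,5.5,0.4,0,0,-4.1,1],
    [-1,5.5,0.4,0,0,-4.1,1],
  ],
)

```text
time_s: 23.32
tcp_pos: [0.5861, -0.0207, 0.0941]
tool_rot: [[-0.438, 0.757, 0.485], [0.822, 0.555, -0.125], [-0.364, 0.344, -0.866]]
contact_force: [-0.5, -9.7, 0.4]
grip_width: 0.178
grasp_force: 50.1
```

```bash
python3 kk.py 1.75 1.78 1.8
```

```text
t 23.32 tcp [ 0.5861 -0.0207  0.0941] nest mm [  58.8 -154.5   -0.3] F [-0.5 -9.7  0.4] Fnest [ 1.9 -9.5 -0.6] grip 15.1 50.1 j [-0.01 -0.38  2.12 -0.15  0.89 -0.51]
tip [ 0.5683 -0.0161  0.1259] tip nest [  58.8 -154.4   36.4] Ftool [-7.9 -5.6  0.6]
q 1.7700175060876842 r 81.14542455503437
[1.2, -1.6, -0.6] [-0.0, 0.1, 1.2] world [ 0.584 -0.021  0.094]
[1.2, 0.8, -0.6] [-0.0, 0.1, -0.5] world [ 0.586 -0.019  0.095]
[1.2, 2.4, -0.6] [-0.0, 0.1, -1.6] world [ 0.587 -0.018  0.095]
```

send_rows(
  commands=[
    [-0.4,0.7,0,0,0,-0.6,1],
    [-0.4,1.4,0,0,0,-1.1,1],
    [-0.4,1.4,0,0,0,-1.1,1],
  ],
)

```text
time_s: 23.7
tcp_pos: [0.5872, -0.02, 0.0946]
tool_rot: [[-0.453, 0.749, 0.485], [0.812, 0.571, -0.124], [-0.37, 0.337, -0.866]]
contact_force: [-2.1, -5.8, 0.1]
grip_width: 0.182
grasp_force: 50.2
```

```bash
python3 kk.py 1.78
```

```text
t 23.7 tcp [ 0.5872 -0.02    0.0946] nest mm [  59.8 -153.5   -0.3] F [-2.1 -5.8  0.1] Fnest [-0.5 -6.2  0.4] grip 15.4 50.2 j [-0.01 -0.37  2.12 -0.15  0.89 -0.53]
tip [ 0.5695 -0.0154  0.1264] tip nest [  59.8 -153.5   36.4] Ftool [-3.8 -4.9 -0.4]
q 1.7874571304406168 r 81.22749540649312
[1.3, -0.6, -0.6] [-0.0, 0.0, 0.6] world [ 0.586 -0.019  0.095]
```

send_rows(
  commands=[
    [-0.2,0.7,0,0,0,-0.6,1],
    [-0.2,1.3,0,0,0,-1,1],
    [-0.2,1.3,0,0,0,-1,1],
  ],
)

```text
time_s: 24.08
tcp_pos: [0.5882, -0.0193, 0.095]
tool_rot: [[-0.466, 0.741, 0.484], [0.802, 0.585, -0.124], [-0.375, 0.331, -0.866]]
contact_force: [-2.6, -4.8, 0.3]
grip_width: 0.18
grasp_force: 50.3
```

```bash
python3 kk.py 1.78
```

```text
t 24.07 tcp [ 0.5882 -0.0193  0.095 ] nest mm [  60.7 -152.6   -0.3] F [-2.6 -4.8  0.3] Fnest [-1.  -5.3  1. ] grip 15.3 50.3 j [-0.01 -0.37  2.12 -0.15  0.89 -0.54]
tip [ 0.5704 -0.0147  0.1268] tip nest [  60.7 -152.5   36.4] Ftool [-2.7 -4.6 -1. ]
q 1.803225062709388 r 81.26458504709558
[1.3, -1.8, -0.6] [-0.0, 0.0, 1.6] world [ 0.586 -0.019  0.095]
```

send_rows(
  commands=[
    [0,0.8,0,0,0,-0.6,1],
    [0,1.6,0,0,0,-1.2,1],
    [0,1.6,0,0,0,-1.2,1],
  ],
)

```text
time_s: 24.45
tcp_pos: [0.5886, -0.019, 0.0951]
tool_rot: [[-0.481, 0.732, 0.482], [0.789, 0.601, -0.125], [-0.382, 0.32, -0.867]]
contact_force: [-13.5, -12.3, 4.4]
grip_width: 0.174
grasp_force: 51.1
```

```bash
python3 kk.py 1.78
```

```text
t 24.45 tcp [ 0.5886 -0.019   0.0951] nest mm [  61.  -152.2   -0.5] F [-13.5 -12.3   4.4] Fnest [ -6.5 -15.3   8.8] grip 14.8 51.1 j [-0.01 -0.37  2.11 -0.16  0.89 -0.56]
tip [ 0.5709 -0.0144  0.1269] tip nest [  61.1 -152.2   36.2] Ftool [ -4.9 -15.9  -8.8]
q 1.8101469446019811 r 81.31753054519663
[1.4, -2.3, -0.8] [-0.2, 0.0, 2.8] world [ 0.586 -0.019  0.095]
```

send_rows(
  commands=[
    [0,1,0,0,0,-1,0.4],
    [0,1,0,0,0,-1,0.2],
    [0,1,0,0,0,-1,0.1],
    [0,1,-20,0,0,-1,0.1],
    [0,1,-60,0,0,-1,0.1],
    [0,1,-110,0,0,-1,0.1],
    [0,1,-110,0,0,-1,0.1],
  ],
)

```text
time_s: 25.32
tcp_pos: [0.5376, -0.0032, 0.1959]
tool_rot: [[-0.493, 0.718, 0.49], [0.777, 0.617, -0.122], [-0.391, 0.321, -0.863]]
contact_force: [0.3, -0.4, -0.2]
grip_width: 0.452
grasp_force: 0.0
```

```bash
python3 chk.py pics/f1.png
```

```text
t 25.43 tcp [ 0.5373 -0.0036  0.1915] nest mm [  62.8 -149.9  109.8] F [-0.2  0.1 -0.2] Fnest [-0.3  0.  -0.1] grip 38.8 0.0 j [ 0.03 -0.56  2.08 -0.15  1.11 -0.58]
tip [0.5194 0.001  0.2233] tip nest [  62.8 -150.   146.5] Ftool [ 0.3 -0.1  0.1]
```

View pics/f1.png

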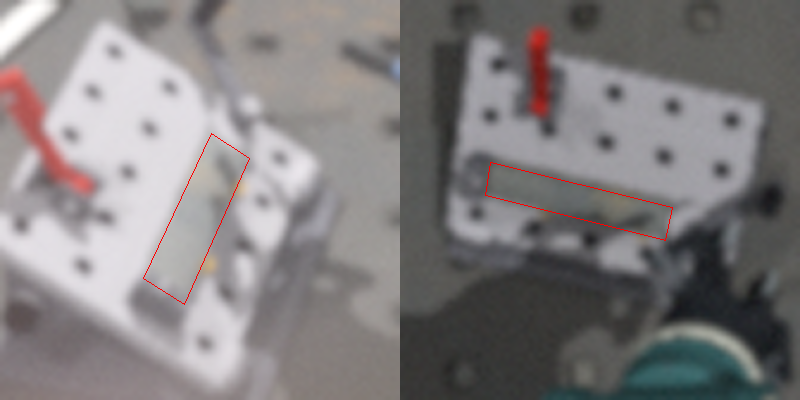

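```bash
python3 -c "
from rig import *
print(sign_off())"
```

```text
the job is handed in; nothing more can be done
None
```

The red stop was folded back, so I laid the long bar in the nest against both pins and swung the cam lever to its end of travel, which clamped it against the end stop. I handed the job in at about 25 s; the verdict was not shown, and the final pin and stop gaps were checked only by eye in the last picture.

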